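# Clamp a lantern in the pad-printing fixture

## Task

Clamp the blue lantern that lies in the V blocks of the printing fixture: flip the red-knobbed cam lever fully up to free the green tailstock, slide the tailstock along so that its red sprung nose pushes the lantern home against the black stop pad (feel for it: the stop is set differently each time) and its spring stays about half compressed, never bottomed out, then flip the lever fully down to lock the tailstock. Leave the lantern clamped and lying in its V blocks, and do not disturb the spare lantern, the ink jar or the printing pad.

Things in the scene. Friction and masses are not known exactly. Their poses are not given: they have to be found in the camera images.
- fixture: Aluminium plate 190 x 345 x 20 mm fixed on the bench. Origin on the bench below the lantern axis; z up, y is the slide direction (tailstock at -y, stop at +y), -x side (lever) faces the robot. Plate spans x -105..85, y -190..155 mm, V blocks y 5..103, up to 90 mm high. The stop plate (95 mm high) is set anew each time: its black pad faces -y somewhere in y 108..130; its place is not measured.
- tailstock (a joint): Position (m) of the green tailstock: 0 = farthest from the stop, to 0.125 towards it (fixture +y). Its middle is at fixture y = -125 mm + value. Unlocked, it moves against about 8 N of friction and stays where left. Post 50 mm (x) by 32 mm (y), top 110 mm above the bench, on a 75 x 44 mm foot, top 46 mm.
- tailstock_back (a point): Point at the centre of the flat back face (looking to fixture -y) of the tailstock post, 85 mm above the bench, 25 mm below the post's top; moves with the tailstock; axes as the fixture's.
- nose: Red round nose (32 mm dia, 10 mm thick) on the tailstock, on the lantern axis 75 mm above the bench; origin at the centre of its front face, which looks to fixture +y. Sprung: 3 N per mm, bottoms after 6 mm (18 N). Uncompressed, its face is 40 mm ahead of the tailstock's middle.
- lever (a joint): Cam lever angle (rad): 0 = fully down, locked, pointing to fixture -x, 20 degrees above level; 1.4 = fully up, free, 10 degrees past vertical. Hinge parallel to fixture y, 50 mm above the bench at fixture x = -55 mm, lever in the tailstock's mid plane. Hinge to knob 80 mm. Below 0.6 the cam bites: about 8 N at the knob takes it over centre (0.1); short of that it may spring back.
- lever_knob (a point): Centre of the red barrel knob at the lever's end: a cylinder 20 mm dia, 26 mm long, its axis parallel to fixture y (flat ends face +y and -y).
- lantern: Metallic blue ribbed lantern, 62 mm dia, 105 mm long, about 0.13 kg, lying in the V blocks along fixture y, free to slide along them (under 4 N), starting clear of the stop. Origin at the middle of its axis, 75 mm above the bench; its y axis lies along its own axis, towards the stop.
- spare_lantern: Bystander: the same kind of lantern standing upright on the bench, 62 mm dia, 105 mm high, origin under its centre.
- ink_jar: Bystander: white ink jar with red label and black lid, 64 mm dia, 75 mm high, origin under its centre.
- print_pad: Bystander: red silicone printing pad, 60 mm dia, 50 mm high dome, origin under its centre.
There are look-alikes about, which are no part of the job. What is shaped like the lantern but pink or turquoise is not meant.

How it is judged:
On the way, in this order (a step that is already met when the one before it is completed fails the run):
1. the lever is flipped up (free) (value of joint lever above 1.2 rad), for 0.2 s.
2. with the lever up, the nose presses the lantern home against the stop pad (contact force between nose and lantern between 4.5 and 16 N and value of joint lever above 1 rad), for 0.2 s.
At the end, for the whole second after the job is handed in: The lever is down (below 0.15 rad), the lantern lies in its V blocks (axis within 5 mm of 75 mm height) at rest, and the nose presses on it with 4.5 to 16 N (spring compressed 1.5 to 5.3 mm), which only the stop behind it can bear (contact force between nose and lantern between 4.5 and 16 N and value of joint lever below 0.15 rad and z of lantern in the frame of fixture between 0.07 and 0.08 m and linear speed of lantern below 0.01 m/s); the robot touches nothing.
It fails at once if the lantern is squeezed with more than 18 N (nose spring bottomed out) (contact force between nose and lantern above 18 N).
It fails at once if a bystander is moved more than 20 mm (distance of any of spare_lantern, ink_jar, print_pad from where it was at the start of the episode above 0.02 m).
It also fails if it takes over 72 s, if anything falls off the work surface, if the arm or the gripper's body presses on something with over 40 N, if the wrist force passes 120 N, or if a joint passes its speed limit or range.

## Robot

A 6-joint arm with a two-finger parallel gripper is mounted at the origin on the work surface. World frame = base frame: x ahead of the robot, y to its left, z up, the work surface at z = 0. Lengths are in m, angles in rad, forces in N, time in s.
With the tool pointing down it reaches from about 0.3 to 1 m from the base axis. Payload 5.1 kg.
Tool frame: the origin (TCP) lies on the centre line of the jaws, within the pads' length; the fingertips stand 22 mm ahead of it and the grasp point (between the pads) lies 3 mm ahead of it (ctrl.nose_length is the distance from the TCP to the fingertips, in m); z points along the fingers, y is the line along which they close (so a half turn about z gives the same grasp; the last joint's range is limited). The gripper opens to 95 mm and grips with 3 to 60 N. Pads are 20 mm wide; open, the fingers measure 119 mm over their backs; the gripper's body (75 mm by 180 mm) begins 59 mm behind the grasp point.
Start: joints at [-1.211, 0.124, 1.65, -0, 1.367, -0.083], TCP at [0.278, -0.587, 0.237] pointing down, gripper open.
Joint ranges: [-2.61, 2.61], [-1.02, 2.33], [0.03, 2.71], [-1.35, 4.49], [0.32, 2.68], [-2.91, 2.91]. Speed limits (rad/s): [2.57, 2.57, 3.14, 3.14, 3.14, 3.14].

## Interface

Orientations are given as a unit quaternion [x, y, z, w].
In Python, from rig import ctrl, cams gives the robot as it stands. The module is installed in compiled form; this text tells all that it offers.
- The arm moves only by the shell command python3 -m jog 'ROWS' [FORCE]. ROWS is JSON, a list of rows, each a list of 5 numbers: the shift along the world's x, y, z scaled (see below), then the turn about the world's z scaled (see below), then the opening, from 0 (shut) to 1 (fully open). A call has 1 to 8 rows; each row shifts and turns the commanded pose from where the row before left it; what a row does not reach is not made up. The controller multiplies each number of a shift by 0.025 m and each number of a turn by 5 degrees. A row lasts 1/12 s, in which the tool goes at most 41.7 mm and 7.16 degrees, less where a joint would pass 70% of its speed; a pose out of reach is approached as far as the arm can. A call with a number of a shift or a turn outside -1 to 1 is refused whole. A call with a gripper value outside its range is refused whole. The fingers move at their own pace and stop on an object; FORCE is the grip in N (left out, the last holds). Time passes only in rows, so rows that do not move let the fingers close. It gives the time, the measured TCP pose, the force, the opening and the grip force at its end, in the units of the state.
- ctrl.state(): the state, without advancing time (a new reading comes with each control period).
- cams.capture(name): name is "scene" or "top" or "wrist"; returns a dict with "frame" (384x512x3 uint8, blue, green, red), "z_map" (384x512 float32, m along the optical axis (not along the pixel's ray), 0 where there is no reading), "vertical_fov" (degrees; the focal length in pixels is half the picture's height over the tangent of half this angle, whatever the lens; pixels are square), "cx", "cy" (the principal point, pixels), "pose" (4x4, takes a point from camera to world coordinates); the wrist camera has in their place "T_tool_cam" (4x4, takes a point from camera to tool coordinates, whose origin is the TCP and whose axes are the flange's). Camera axes: x right, y down, z forward; pixel columns grow to the right and rows downward; lengths in m; the calibration is good to about 2 mm. A picture is of the moment at which its call begins: read the wrist's pose just before it.
- ctrl.job_done(): hands the job in; it is judged then, once.
The state is a dict: "t": time; "qpos": joint angles; "joint_vel": joint speeds; "effort": joint torques, N m; "tool_pos": TCP position; "ee_rot": TCP orientation; "ft_force": force on the tool from outside, world axes, zero at the start; "moment": the same for the moment, N m; "opening": finger opening in m; "grasp_force": force on a finger pad.
Only numpy, scipy, OpenCV 4.12 (cv2) and the standard library are available. Lean on these libraries where they do the work, as an engineer would, in place of code of your own. Each camera call takes 0.05 s, during which the arm holds its last target. There are 200 camera calls.

## Working session

There is one attempt and no reset: what is moved stays moved. The work goes in short steps, Python scripts to look and compute and a shell command to move; the robot and the scene stay as the last step left them, time stands still between calls to the robot, and variables do not carry over. Pictures are saved under pics/ and viewed, at most 10 in all, crops included, and the job is handed in when it is done.

```bash
mkdir -p pics; cat > h.py <<'E'
import numpy as np, cv2
from rig import ctrl, cams
def pts(c):
    h,w=c['z_map'].shape; f=h/2/np.tan(np.radians(c['vertical_fov'])/2)
    v,u=np.mgrid[:h,:w]; z=c['z_map']
    P=np.stack([(u-c['cx'])/f*z,(v-c['cy'])/f*z,z,np.ones_like(z)],-1)
    return (P@c['pose'].T)[...,:3]
E
python3 - <<'E'
from h import *
for n in ('scene','top'):
    c=cams.capture(n); np.savez(f'{n}.npz',P=pts(c),z=c['z_map'],f=c['frame'])
    cv2.imwrite(f'pics/{n}0.png',c['frame']); print(n,c['pose'].round(3).tolist(),c['vertical_fov'])
print(ctrl.state())
E
```

```text
scene [[0.608, 0.589, -0.532, 1.384], [0.794, -0.464, 0.393, -0.546], [-0.016, -0.661, -0.75, 1.153], [0.0, 0.0, 0.0, 1.0]] 47.92848749863077
top [[0.018, -0.99, 0.14, 0.474], [-0.999, -0.013, 0.032, 0.004], [-0.03, -0.141, -0.99, 1.086], [0.0, 0.0, 0.0, 1.0]] 51.66171059284735
{'t': 0.1, 'qpos': array([-1.21058926e+00,  1.24468870e-01,  1.65152656e+00,  2.32948624e-06,
        1.36749865e+00, -8.25823078e-02]), 'joint_vel': array([-0.00044867, -0.00091114, -0.00140562, -0.00023283, -0.00106112,
       -0.0010779 ]), 'effort': array([ 5.38987970e-04, -4.18876684e+01, -3.61098218e+01,  7.76534015e-02,
        4.61018994e-02, -6.68278335e-05]), 'tool_pos': array([ 0.27829518, -0.58681823,  0.2354976 ]), 'ee_rot': array([ 9.75591750e-01,  2.19590150e-01, -1.30417906e-04, -9.41726996e-04]), 'ft_force': array([-0.05065862, -0.28446742,  0.91889686]), 'moment': array([-0.02816593, -0.04519451,  0.01800385]), 'grasp_force': 0.0, 'opening': 0.09501383377493135}
```

View pics/scene0.png

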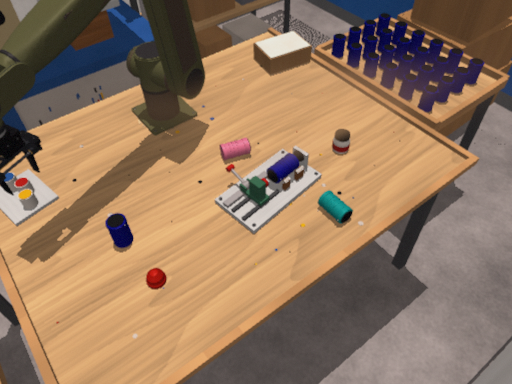

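View pics/top0.png

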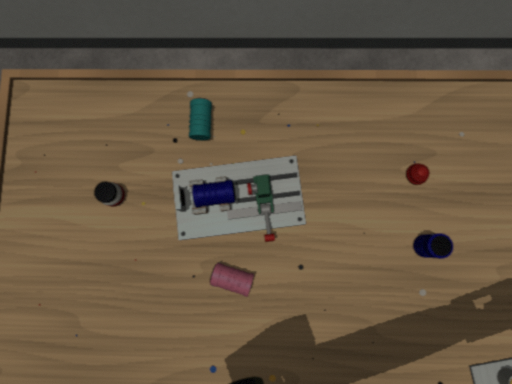

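Top view: the blue lantern is in the V blocks at (213,193). The green tailstock is at (263,190) and the red knob at (269,238). The spare lantern is at (433,246), the ink jar at (108,193) and the printing pad at (418,174). Possible mix-ups for the lantern are pink (231,279), turquoise (200,119), the upright spare and the lanterns in the tray. For the knob they are the red dome (418,174) and the red nose (250,189). By the description I choose the blue one in the V blocks and the knob at (269,238). Next is a close crop to check.

```bash
python3 - <<'E'
from h import *
d=np.load('top.npz'); P=d['P']; f=d['f']
cv2.imwrite('pics/crop1.png',cv2.resize(f[145:250,165:315],None,fx=5,fy=5,interpolation=cv2.INTER_CUBIC))
hsv=cv2.cvtColor(f,cv2.COLOR_BGR2HSV)
roi=np.zeros(f.shape[:2],bool); roi[145:250,165:315]=1
def m(lo,hi): return (cv2.inRange(hsv,lo,hi)>0)&roi&(d['z']>0)
red=m((0,130,60),(8,255,255))|m((172,130,60),(180,255,255))
for nm,k in (('blue',m((110,120,30),(130,255,255))),('green',m((60,60,20),(95,255,255))),('red',red)):
    n,l,s,_=cv2.connectedComponentsWithStats(k.astype(np.uint8))
    for i in range(1,n):
        if s[i,4]>8: q=P[l==i]; print(nm,s[i],np.median(q,0).round(4),q.min(0).round(3),q.max(0).round(3))
# plate rectangle from heights
pl=roi&(P[...,2]>.012)&(P[...,2]<.028)
print('plate',pl.sum(),cv2.minAreaRect(P[pl][:,:2].astype(np.float32)*1000), np.median(P[pl][:,2]))
k=m((110,120,30),(130,255,255))&(P[...,2]>.08)
q=P[k][:,:2]; c=q.mean(0); print('lantern axis',c,np.linalg.svd(q-c)[2][0])
E
```

```text
blue [193 180  42  27 859] [0.6073 0.136  0.1019] [0.576 0.083 0.081] [0.644 0.188 0.111]
green [253 175  20  38 431] [0.6163 0.0107 0.1083] [ 0.565 -0.013  0.03 ] [0.664 0.039 0.116]
red [248 183   4  11  31] [0.6236 0.0463 0.0902] [0.612 0.041 0.083] [0.638 0.049 0.094]
red [264 233  11   9  74] [ 0.501  -0.0059  0.0863] [ 0.491 -0.018  0.   ] [0.512 0.007 0.092]
plate 5529 ((609.8607788085938, 78.94596099853516), (190.41366577148438, 345.7505798339844), 8.067425727844238) 0.02071548560766323
lantern axis [0.60762497 0.13566387] [-0.14437332  0.98952329]
```

View pics/crop1.png

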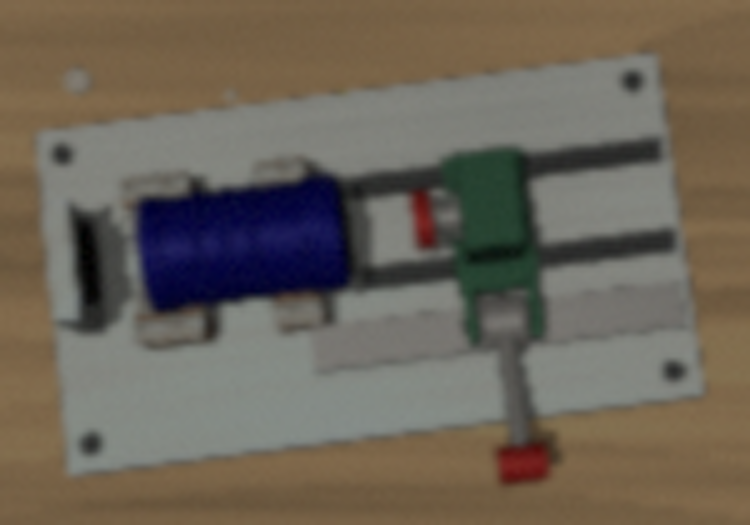

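The crop confirms it: blue lantern at (245,245), green post at (490,205), red nose at (425,220), red knob at (523,463) and stop pad at (85,255). The fixture yaw is about 8.07° with its origin near (0.617, 0.098). The knob is at (0.501, -0.006, 0.077), which agrees with the model. I'll go above it and turn by -17.3°.

```bash
python3 -m jog '[[0.37,0.97,0,-0.145,1],[0.37,0.97,0,-0.145,1],[0.37,0.97,0,-0.145,1],[0.37,0.97,0,-0.145,1],[0.37,0.97,0,-0.145,1],[0.37,0.97,0,-0.145,1],[0.37,0.97,0,-0.145,1],[0.37,0.97,0,-0.145,1]]' 20
python3 -m jog '[[0.37,0.97,0,-0.145,1],[0.37,0.97,0,-0.145,1],[0.37,0.97,0,-0.145,1],[0.37,0.97,0,-0.145,1],[0.37,0.97,0,-0.145,1],[0.37,0.97,0,-0.145,1],[0.37,0.97,0,-0.145,1],[0.37,0.97,0,-0.145,1]]'
python3 -m jog '[[0.37,0.97,0,-0.145,1],[0.37,0.97,0,-0.145,1],[0.37,0.97,0,-0.145,1],[0.37,0.97,0,-0.145,1],[0.37,0.97,0,-0.145,1],[0.37,0.97,0,-0.145,1],[0.37,0.97,0,-0.145,1],[0,0,0,0,1]]'
python3 -c "
from rig import ctrl;print(ctrl.state())"
```

```text
t: 0.77
tool_pos: [0.3525, -0.3919, 0.2361]
ee_rot: [0.986, 0.17, -0.0, -0.0]
ft_force: [0.0, -0.2, 1.1]
opening: 0.0947
grasp_force: 0.0
t: 1.43
tool_pos: [0.4264, -0.1979, 0.2362]
ee_rot: [0.993, 0.12, -0.0, -0.0]
ft_force: [-0.3, -0.3, 0.1]
opening: 0.0952
grasp_force: 0.0
t: 2.1
tool_pos: [0.4918, -0.0264, 0.2362]
ee_rot: [0.997, 0.078, -0.0, -0.001]
ft_force: [-0.7, 0.7, 0.5]
opening: 0.0953
grasp_force: 0.0
{'t': 2.1, 'qpos': array([-1.63531551e-01, -2.33064121e-01,  1.99320042e+00,  1.60645500e-03,
        1.38215509e+00,  1.25145187e+00]), 'joint_vel': array([-0.05794464, -0.0143347 ,  0.01350737, -0.05025886,  0.01042359,
       -0.07810769]), 'effort': array([  0.81144433, -25.00313759, -36.45688176,   0.23622595,
        -0.14212151,   0.40661263]), 'tool_pos': array([ 0.49175317, -0.02638491,  0.23616875]), 'ee_rot': array([ 9.96978189e-01,  7.76771951e-02, -1.50602451e-04, -8.49576188e-04]), 'ft_force': array([-0.71423814,  0.71261167,  0.50806652]), 'moment': array([-0.01351142,  0.01651852,  0.01856137]), 'grasp_force': 0.0, 'opening': 0.09526911648637916}
```

```bash
python3 -m jog '[[0.36,0.81,0,-0.17,1],[0,0,-1,0,1],[0,0,-1,0,1],[0,0,-1,0,1],[0,0,-1,0,1],[0,0,-1,0,1],[0,0,-1,0,1],[0,0,-0.25,0,1]]'
python3 -m jog '[[0,0,0,0,1]]'
python3 -c "
from h import *
c=cams.capture('wrist');cv2.imwrite('pics/w1.png',c['frame']);print(ctrl.state()['ft_force'])"
```

```text
t: 2.77
tool_pos: [0.4966, -0.0095, 0.0757]
ee_rot: [0.998, 0.068, -0.004, -0.001]
ft_force: [-1.3, 0.7, -0.1]
opening: 0.0951
grasp_force: 0.0
t: 2.85
tool_pos: [0.4979, -0.0096, 0.0778]
ee_rot: [0.998, 0.068, -0.003, -0.0]
ft_force: [-0.3, 0.3, 0.9]
opening: 0.0955
grasp_force: 0.0
[-0.29304717  0.4380213  -0.05722096]
```

View pics/w1.png

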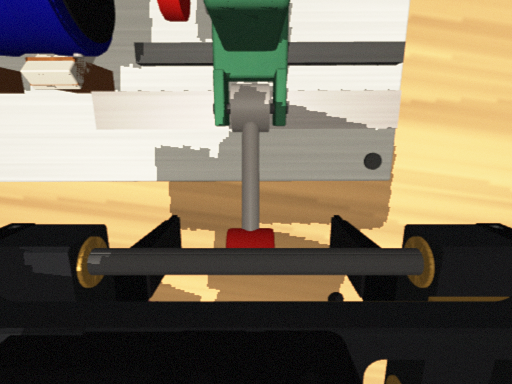

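The red knob at (250,240) sits between the fingers (tips at about 178 and 332), and the yaw matches. I'll nudge and close.

```bash
python3 -m jog '[[0.12,0.14,0.08,0.04,0.5],[0,0,0,0,0.3],[0,0,0,0,0.1],[0,0,0,0,0.1],[0,0,0,0,0],[0,0,0,0,0],[0,0,0,0,0],[0,0,0,0,0]]' 20; python3 -m jog '[[0,0,0,0,0]]'
```

```text
t: 3.57
tool_pos: [0.5032, -0.0058, 0.0824]
ee_rot: [0.998, 0.07, -0.0, -0.0]
ft_force: [0.4, 0.0, -0.8]
opening: 0.0474
grasp_force: 0.0
t: 3.65
tool_pos: [0.5031, -0.0058, 0.0823]
ee_rot: [0.998, 0.07, -0.0, -0.0]
ft_force: [-0.4, 0.0, -0.2]
opening: 0.0405
grasp_force: 0.0
```

```bash
python3 -m jog '[[-0.09,0,-0.09,0,0],[0,0,0,0,0],[0,0,0,0,0],[0,0,0,0,0],[0,0,0,0,0]]'; python3 - <<'E'
import numpy as np
a=np.radians(20+np.arange(0,1.41,.1)*180/np.pi)
x=-80*np.cos(a);z=80*np.sin(a);dx=np.diff(x);dz=np.diff(z)
for i in range(14):print(np.round([dx[i]*.99/25,dx[i]*.1403/25,dz[i]/25],2))
E
```

```text
t: 4.07
tool_pos: [0.5004, -0.0062, 0.0797]
ee_rot: [0.998, 0.07, -0.001, 0.0]
ft_force: [-0.9, -2.8, -1.2]
opening: 0.0258
grasp_force: 20.0
[0.12 0.02 0.29]
[0.15 0.02 0.28]
[0.18 0.03 0.26]
[0.2  0.03 0.24]
[0.23 0.03 0.22]
[0.25 0.04 0.2 ]
[0.27 0.04 0.17]
[0.28 0.04 0.15]
[0.3  0.04 0.12]
[0.31 0.04 0.09]
[0.31 0.04 0.05]
[0.32 0.04 0.02]
[ 0.32  0.04 -0.01]
[ 0.31  0.04 -0.04]
```

Gripped: the opening is 25.8 mm, which is the knob's length. Now swing up along the arc.

```bash
python3 -m jog '[[0.12,0.02,0.29,0,0],[0.15,0.02,0.28,0,0],[0.18,0.03,0.26,0,0],[0.20,0.03,0.24,0,0],[0.23,0.03,0.22,0,0],[0.25,0.04,0.2,0,0],[0.27,0.04,0.17,0,0],[0,0,0,0,0]]' 30
python3 -m jog '[[0.28,0.04,0.15,0,0],[0.3,0.04,0.12,0,0],[0.31,0.04,0.09,0,0],[0.31,0.04,0.05,0,0],[0.32,0.04,0.02,0,0],[0.32,0.04,-0.01,0,0],[0.31,0.04,-0.04,0,0],[0,0,0,0,0]]'
python3 -m jog '[[0,0,0,0,0],[0,0,0,0,0],[0,0,0,0,0]]'
```

```text
t: 4.73
tool_pos: [0.5368, -0.001, 0.1225]
ee_rot: [0.998, 0.07, -0.0, 0.001]
ft_force: [-1.7, -4.9, -2.8]
opening: 0.0257
grasp_force: 30.0
t: 5.4
tool_pos: [0.5913, 0.0066, 0.1323]
ee_rot: [0.998, 0.07, 0.001, -0.0]
ft_force: [-0.9, -2.5, 2.3]
opening: 0.0256
grasp_force: 30.0
t: 5.65
tool_pos: [0.5905, 0.0065, 0.1324]
ee_rot: [0.998, 0.07, 0.001, 0.0]
ft_force: [-1.0, -2.1, 4.1]
opening: 0.0259
grasp_force: 30.0
```

```bash
python3 - <<'E'
from h import *
d=np.load('top.npz');P=d['P']
R=np.array([[.9901,-.1403],[.1403,.9901]]);o=np.array([.6173,.0977])
def F(P): q=P.copy(); q[...,:2]=(P[...,:2]-o)@R; return q
c=cams.capture('top');G=F(pts(c));H=F(P)
cv2.imwrite('pics/crop2.png',cv2.resize(c['frame'][145:250,165:315],None,fx=5,fy=5,interpolation=cv2.INTER_CUBIC))
for Q in (H,G):
    k=(np.abs(Q[...,0])<.02)&(Q[...,2]>.075)&(Q[...,2]<.13)
    y=Q[k][:,1]; print(np.histogram(y,np.arange(-.12,.16,.005))[0])
    hb=k&(Q[...,1]>.1);print('stop top',np.percentile(Q[hb][:,1],[2,10,50,90]))
    hb=k&(Q[...,1]>-.03)&(Q[...,1]<.1);print('lantern',np.percentile(Q[hb][:,1],[0,2,50,98,100]))
print(ctrl.state()['ft_force'])
E
```

```text
[ 0  0  0 22 32 32 31 30 32 28 15 10 18 24 10  0  0  0  0  0  0 38 30 32
 32 29 32 31 30 30 34 28 31 29 31 34 29 30 34 31 28 32  7  0  0  0  0 27
 33 31 31 25  0  0  0  0]
stop top [0.11859312 0.11907755 0.12831685 0.1383568 ]
lantern [-0.01422389 -0.0130865   0.03754271  0.0886838   0.09150618]
[ 0  0  0  0  0  0  0  0  0  0  0  0  0  0  0  0  0  0  0  0  0  0  0  0
  0  0  7 31 31 31 31 30 32 29 30 32 31 29 32 32 31 29  8  0  0  0  0 32
 29 32 31 25  0  0  0  0]
stop top [0.11862769 0.11904546 0.12821979 0.31331192]
lantern [0.01184006 0.01524958 0.05266591 0.08943625 0.09123391]
[ 0.22802804 -1.97646197  5.46471364]
```

View pics/crop2.png

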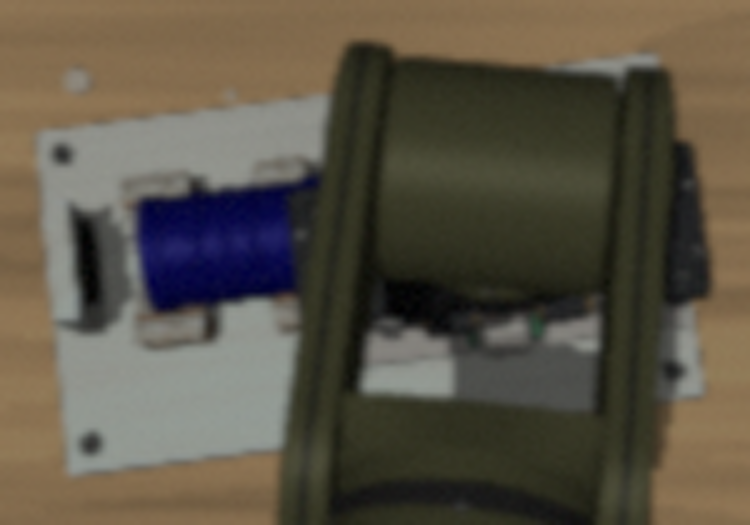

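The lever is up. The stop pad face shows at y ≈ 118 mm and the lantern's front end at ≈ 91 mm. Expected travel is about 60 mm to firm contact plus 3 mm. I'll slide along fixture +y, which is (-0.14, 0.99).

```bash
python3 -m jog '[[-0.022,0.158,0,0,0],[-0.022,0.158,0,0,0],[-0.022,0.158,0,0,0],[-0.022,0.158,0,0,0],[-0.022,0.158,0,0,0],[-0.022,0.158,0,0,0],[-0.022,0.158,0,0,0]]'
python3 -m jog '[[-0.011,0.08,0,0,0],[-0.011,0.08,0,0,0],[-0.011,0.08,0,0,0],[-0.011,0.08,0,0,0],[-0.011,0.08,0,0,0],[-0.011,0.08,0,0,0]]'
python3 -m jog '[[-0.011,0.08,0,0,0],[-0.011,0.08,0,0,0],[-0.011,0.08,0,0,0],[-0.011,0.08,0,0,0]]'
```

```text
t: 6.28
tool_pos: [0.5868, 0.0326, 0.1324]
ee_rot: [0.998, 0.07, 0.001, 0.002]
ft_force: [0.7, -9.5, 5.5]
opening: 0.0252
grasp_force: 30.0
t: 6.78
tool_pos: [0.5851, 0.0441, 0.1324]
ee_rot: [0.998, 0.07, 0.001, 0.002]
ft_force: [0.8, -9.3, 4.9]
opening: 0.0253
grasp_force: 30.0
t: 7.12
tool_pos: [0.584, 0.0521, 0.1324]
ee_rot: [0.998, 0.07, 0.001, 0.002]
ft_force: [0.9, -9.8, 5.4]
opening: 0.0256
grasp_force: 30.0
```

```bash
python3 -m jog '[[-0.011,0.08,0,0,0],[-0.011,0.08,0,0,0],[-0.011,0.08,0,0,0],[-0.006,0.04,0,0,0]]'
python3 -m jog '[[-0.006,0.04,0,0,0],[-0.006,0.04,0,0,0]]'
python3 -m jog '[[-0.006,0.04,0,0,0],[-0.006,0.04,0,0,0]]'
```

```text
t: 7.45
tool_pos: [0.583, 0.0592, 0.1324]
ee_rot: [0.998, 0.07, 0.001, 0.002]
ft_force: [0.6, -9.0, 4.7]
opening: 0.0256
grasp_force: 30.0
t: 7.62
tool_pos: [0.5828, 0.0611, 0.1324]
ee_rot: [0.998, 0.07, 0.001, 0.002]
ft_force: [1.7, -9.6, 4.6]
opening: 0.0255
grasp_force: 30.0
t: 7.78
tool_pos: [0.5825, 0.063, 0.1324]
ee_rot: [0.998, 0.07, 0.001, 0.002]
ft_force: [0.4, -9.6, 4.4]
opening: 0.0253
grasp_force: 30.0
```

```bash
python3 -m jog '[[-0.006,0.04,0,0,0]]'|sed -n '2p;4p'
python3 -m jog '[[-0.006,0.04,0,0,0]]'|sed -n '2p;4p'
python3 -m jog '[[-0.006,0.04,0,0,0]]'|sed -n '2p;4p'
```

```text
tool_pos: [0.5823, 0.064, 0.1324]
ft_force: [0.0, -9.9, 4.5]
tool_pos: [0.5822, 0.065, 0.1324]
ft_force: [0.5, -9.7, 4.9]
tool_pos: [0.5821, 0.066, 0.1324]
ft_force: [0.9, -9.4, 4.9]
```

```bash
for i in 1; do python3 -m jog '[[-0.006,0.04,0,0,0]]'|sed -n '2p;4p'; done
python3 -m jog '[[-0.006,0.04,0,0,0]]'|sed -n '2p;4p'
```

```text
tool_pos: [0.5819, 0.067, 0.1324]
ft_force: [1.2, -9.8, 5.3]
tool_pos: [0.5817, 0.0681, 0.1324]
ft_force: [0.9, -9.2, 4.8]
```

```bash
cat >> h.py <<'E'
R=np.array([[.9901,-.1403],[.1403,.9901]]);o=np.array([.6173,.0977])
def F(P): q=P.copy(); q[...,:2]=(P[...,:2]-o)@R; return q
E
python3 - <<'E'
from h import *
c=cams.capture('top');Q=F(pts(c))
k=(np.abs(Q[...,0])<.02)&(Q[...,2]>.085)&(Q[...,2]<.115)
print(np.histogram(Q[k][:,1],np.arange(.0,.15,.0025))[0])
c=cams.capture('scene');np.savez('s2.npz',P=pts(c),f=c['frame']);
cv2.imwrite('pics/s2.png',cv2.resize(c['frame'][130:240,205:335],None,fx=5,fy=5,interpolation=cv2.INTER_CUBIC))
E
```

```text
[ 0  0  0  0  0  0  0  0  0  0  0  0  0  0  0  0  0  0  0  0  0  0  0  0
  0  0  0  0  0  0  0  0  0  0  0  0  0  5 10 15 15 15 16 16 14 16 16  3
 14 16 17 14 20 13 15  8  0  0  0]
```

View pics/s2.png

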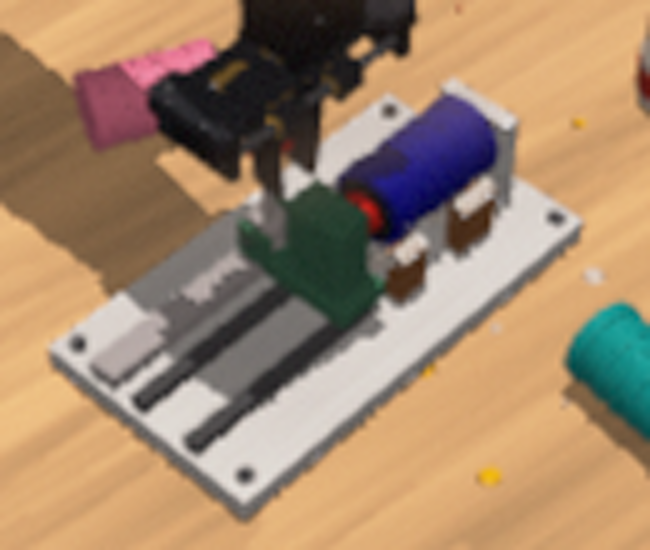

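The nose touches the lantern (face at about (368,212)), and the lantern's front end at (495,130) is almost at the stop plate. A sliver of 1–2 mm remains, so I'll continue with 1 mm steps.

```bash
python3 -m jog '[[-0.006,0.04,0,0,0]]'|sed -n '2p;4p'
python3 -m jog '[[-0.006,0.04,0,0,0]]'|sed -n '2p;4p'
```

```text
tool_pos: [0.5816, 0.0689, 0.1324]
ft_force: [0.6, -11.3, 4.5]
tool_pos: [0.5816, 0.0695, 0.1324]
ft_force: [2.5, -11.5, 4.9]
```

```bash
python3 -m jog '[[-0.006,0.04,0,0,0]]'|sed -n '2p;4p'
```

```text
tool_pos: [0.5815, 0.0701, 0.1324]
ft_force: [1.7, -14.5, 5.6]
```

```bash
python3 -m jog '[[0,0,0,0,0],[0,0,0,0,0]]'|sed -n '2p;4p'
python3 -m jog '[[-0.006,0.04,0,0,0]]'|sed -n '2p;4p'
```

```text
tool_pos: [0.5815, 0.0701, 0.1324]
ft_force: [2.3, -13.6, 5.0]
tool_pos: [0.5814, 0.0706, 0.1324]
ft_force: [1.1, -15.6, 4.0]
```

```bash
python3 -m jog '[[0,0,0,0,0],[0,0,0,0,0],[0,0,0,0,0],[0,0,0,0,0]]'|sed -n '2p;4p'
```

```text
tool_pos: [0.5814, 0.0706, 0.1324]
ft_force: [2.2, -13.6, 4.9]
```

```bash
python3 -m jog '[[-0.006,0.04,0,0,0],[0,0,0,0,0],[0,0,0,0,0],[0,0,0,0,0],[0,0,0,0,0]]'|sed -n '2p;4p'
python3 - <<'E'
import numpy as np
a=np.radians(20+np.arange(1.4,-.01,-.1)*180/np.pi)
x=-80*np.cos(a);z=80*np.sin(a);dx=np.diff(x);dz=np.diff(z)
for i in range(14):print(np.round([dx[i]*.99/25,dx[i]*.1403/25,dz[i]/25],2))
E
```

```text
tool_pos: [0.5813, 0.0712, 0.1324]
ft_force: [1.8, -16.4, 5.0]
[-0.31 -0.04  0.04]
[-0.32 -0.04  0.01]
[-0.32 -0.04 -0.02]
[-0.31 -0.04 -0.05]
[-0.31 -0.04 -0.09]
[-0.3  -0.04 -0.12]
[-0.28 -0.04 -0.15]
[-0.27 -0.04 -0.17]
[-0.25 -0.04 -0.2 ]
[-0.23 -0.03 -0.22]
[-0.2  -0.03 -0.24]
[-0.18 -0.03 -0.26]
[-0.15 -0.02 -0.28]
[-0.12 -0.02 -0.29]
```

Forces show about 2.9 mm of compression (≈ 8–9 N). Swing the lever down along the reverse arc, holding the slide position.

```bash
python3 -m jog '[[-0.31,-0.044,0.04,0,0],[-0.32,-0.045,0.01,0,0],[-0.32,-0.045,-0.02,0,0],[-0.31,-0.044,-0.05,0,0],[-0.31,-0.044,-0.09,0,0],[-0.3,-0.042,-0.12,0,0],[-0.28,-0.04,-0.15,0,0],[0,0,0,0,0]]'
python3 -m jog '[[-0.27,-0.038,-0.17,0,0],[-0.25,-0.035,-0.2,0,0],[-0.23,-0.033,-0.22,0,0],[-0.2,-0.028,-0.24,0,0],[-0.18,-0.026,-0.26,0,0],[-0.15,-0.02,-0.28,0,0],[-0.12,-0.018,-0.29,0,0],[0,0,0,0,0]]'
python3 -m jog '[[0,0,0,0,0],[0,0,0,0,0]]'
```

```text
t: 10.22
tool_pos: [0.5273, 0.0636, 0.1224]
ee_rot: [0.998, 0.07, 0.002, 0.004]
ft_force: [3.5, -16.1, 2.1]
opening: 0.0256
grasp_force: 30.0
t: 10.88
tool_pos: [0.4926, 0.0589, 0.0807]
ee_rot: [0.997, 0.071, 0.002, 0.004]
ft_force: [3.7, -17.6, 0.7]
opening: 0.0261
grasp_force: 30.0
t: 11.05
tool_pos: [0.4926, 0.0589, 0.0807]
ee_rot: [0.997, 0.071, 0.002, 0.004]
ft_force: [2.4, -18.2, 0.6]
opening: 0.0259
grasp_force: 30.0
```

```bash
python3 -m jog '[[-0.03,-0.004,-0.08,0,0],[0,0,-0.06,0,0],[0,0,0,0,0],[0,0,0,0,0]]'
```

```text
t: 11.38
tool_pos: [0.4926, 0.0588, 0.0801]
ee_rot: [0.997, 0.071, 0.002, 0.004]
ft_force: [-5.0, -17.7, 16.6]
opening: 0.0261
grasp_force: 30.0
```

The lever is at its lower end: 16 N of push gives no travel. I'll unload the arm, then open.

```bash
python3 -m jog '[[0.015,-0.04,0.08,0,0],[0.015,-0.04,0.05,0,0],[0,0,0,0,0]]'
```

```text
t: 11.63
tool_pos: [0.4926, 0.0586, 0.0805]
ee_rot: [0.998, 0.07, 0.002, 0.002]
ft_force: [3.3, -10.6, 0.3]
opening: 0.0259
grasp_force: 30.0
```

```bash
python3 -m jog '[[0.0,-0.04,0,0,0],[0,-0.04,0,0,0],[0,0,0,0,0]]'
python3 -m jog '[[0,0,0,0,0.2],[0,0,0,0,0.4],[0,0,0,0,0.8],[0,0,0,0,1],[0,0,0,0,1],[0,0,0,0,1],[0,0,0,0,1],[0,0,0,0,1]]'
```

```text
t: 11.88
tool_pos: [0.4926, 0.0581, 0.0805]
ee_rot: [0.998, 0.07, 0.002, 0.0]
ft_force: [4.8, -3.5, -0.2]
opening: 0.0256
grasp_force: 30.0
t: 12.55
tool_pos: [0.4911, 0.0586, 0.0797]
ee_rot: [0.998, 0.07, -0.0, -0.0]
ft_force: [-0.4, -0.5, -0.3]
opening: 0.0671
grasp_force: 0.0
```

```bash
python3 -m jog '[[0,0,0,0,1],[0,0,0.5,0,1],[0,0,1,0,1],[0,0,1,0,1],[0,0,1,0,1],[0,0,1,0,1],[0,0,1,0,1],[0,0,1,0,1]]'
python3 -m jog '[[-0.3,-1,0,0,1],[-0.3,-1,0,0,1],[-0.3,-1,0,0,1],[-0.3,-1,0,0,1],[-0.3,-1,0,0,1],[-0.3,-1,0,0,1],[-0.3,-1,0,0,1],[-0.3,-1,0,0,1]]'
python3 - <<'E'
from h import *
c=cams.capture('top');Q=F(pts(c));hsv=cv2.cvtColor(c['frame'],cv2.COLOR_BGR2HSV)
k=(np.abs(Q[...,0])<.02)&(Q[...,2]>.085)&(Q[...,2]<.118)
print(np.histogram(Q[k][:,1],np.arange(-.07,.15,.005))[0])
r=(cv2.inRange(hsv,(0,130,60),(8,255,255))>0)&(np.abs(Q[...,0]+.13)<.03)&(Q[...,2]>.05)&(np.abs(Q[...,1])<.15)
print('knob',np.median(Q[r],0))
g=(cv2.inRange(hsv,(60,60,20),(95,255,255))>0)&(Q[...,2]>.105)&(Q[...,2]<.12)&(np.abs(Q[...,0])<.05)
print('post top',np.median(Q[g],0),np.ptp(Q[g],0),Q[g][:,1].max())
cv2.imwrite('pics/t3.png',cv2.resize(c['frame'][145:250,165:315],None,fx=5,fy=5,interpolation=cv2.INTER_CUBIC))
E
```

```text
t: 13.22
tool_pos: [0.4912, 0.0585, 0.2449]
ee_rot: [0.998, 0.07, 0.001, -0.0]
ft_force: [0.4, 0.2, 0.6]
opening: 0.0948
grasp_force: 0.0
t: 13.88
tool_pos: [0.4308, -0.1427, 0.2436]
ee_rot: [0.998, 0.07, 0.001, 0.0]
ft_force: [-0.2, 0.1, 0.3]
opening: 0.0952
grasp_force: 0.0
[ 0  0  0  0  0  0 34 32 33 30 33 31 19  3  7 17 25 35 30 32 29 32 28 33
 31 33 29 31 34 28 30 33 30 31 29 31 35 18 30 32 30 25  0]
knob [-0.13114967 -0.02422681  0.08633833]
post top [ 0.00058543 -0.02370658  0.11044384] [0.04764907 0.03189831 0.01021384] -0.0075133570356918766
```

View pics/t3.png

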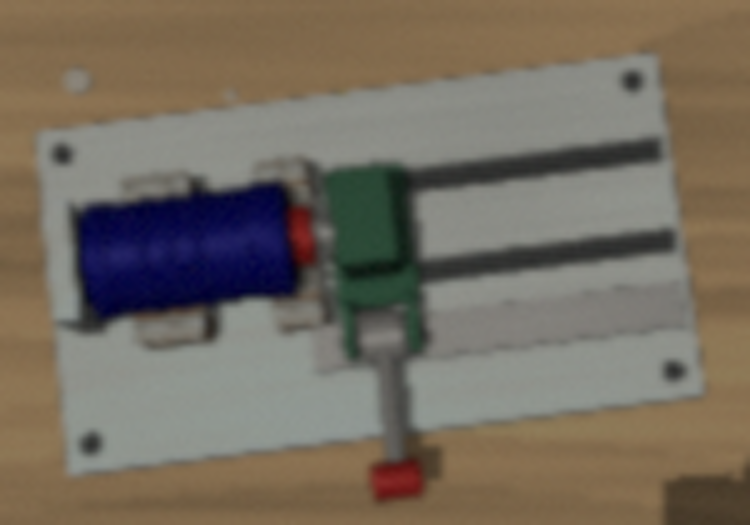

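The picture shows the lantern home against the stop at (80,255), the nose on it at (300,235), and the lever down with the knob at (397,480) at its original height. The tailstock middle at y ≈ -23.7 mm gives about 3 mm of compression. Handing in.

```bash
python3 -c "
from rig import ctrl;print(ctrl.job_done())"
```

```text
the job is handed in; nothing more can be done
None
```

I handed the job in at about 14 s on the robot's clock: the lantern is clamped against the stop with the nose spring compressed about 3 mm (roughly 9 N, estimated from the arm's force and positions), the lever is locked down, and the arm is clear; no verdict came back.

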